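Turn the face-down panel over the fence

ROBOT

A 7-joint arm with a two-finger parallel gripper is mounted at the origin on the work surface. World frame = base frame: x ahead of the robot, y to its left, z up, the work surface at z = 0. Lengths are in m, angles in rad, forces in N, time in s.
With the tool pointing down it reaches from about 0.425 to 0.925 m from the base axis. Payload 6.8 kg.
Tool frame: the origin (TCP) lies on the front face of the gripper's body, between the roots of the fingers; the fingertips stand 73 mm ahead of it and the grasp point (between the pads) lies r.pinch_z ahead of it (r.pinch_z is the distance from the TCP to the grasp point, in m); z points along the fingers, y is the direction in which the jaws open and shut (so a half turn about z gives the same grasp; the last joint's range is limited). The gripper opens to 85 mm and grips with 20 to 120 N. Pads are 22 mm wide; open, the fingers measure 114 mm over their backs; the gripper's body (76 mm by 85 mm) begins 54 mm behind the grasp point. The pads swing forward as they close: fully open they stand 13 mm farther back than shut.
Start: joints at [1.205, 0.477, 0.022, 1.555, -0.011, 1.109, -0.083], TCP at [0.172, -0.653, 0.304] pointing down, gripper open.
Joint ranges: [-2.96, 2.96], [-0.34, 2.1], [-1.41, 1.46], [0.24, 2.44], [-1.37, 4.51], [0.17, 1.92], [-2.96, 2.96]. Speed limits (rad/s): [2.39, 2.39, 3.14, 3.14, 3.14, 3.14, 3.14].

INTERFACE

Orientations are given as a rotation vector (axis times angle).
In Python, from bench import readout, grab_frame, r, search_frame, masks_of, tip_of gives the robot as it stands.
- The arm moves only by the tool step_arm, never from a script. Its argument "commands" is a list of rows, each a list of 7 numbers: the shift along the tool's x, y, z as a fraction of full scale, then the turn, a rotation vector about the tool's x, y, z as a fraction of full scale, then the gripper's target within -1 to 1 (shut at 1, half-way at 0, fully open at -1). In form: [[tx, ty, tz, ax, ay, az, hand], ...]. A call has exactly 10 rows; each row is the pose to reach, as a shift and turn from the pose measured when the call began, along the tool's axes at that moment, turning the shorter way round; what a row does not reach only later rows make up. Full scale, the value 1, is 500 mm for a shift and 360 degrees for a turn. A row lasts 1/8 s, in which the tool goes at most 62.5 mm and 10.7 degrees, less where a joint would pass 70% of its speed; a pose out of reach is approached as far as the arm can. A call with a number of a shift or a turn outside -1 to 1 is refused whole. A call with a gripper value outside its range is refused whole. The fingers move at their own pace and stop on an object; "newtons" is the grip in N (left out, the last holds). Time passes only in rows, so rows that repeat a pose let the fingers close, or fill a call up. It gives the time, the measured TCP pose, the force and the opening at its end, in the units of the state.
- readout.get_obs(): the state, without advancing time (a new reading comes with each control period).
- grab_frame(name): name is "scene" or "top" or "wrist"; returns a dict with "img" (384x512x3 uint8, red, green, blue), "K" (3x3 intrinsics, pixels), "D" ([k1, k2, p1, p2, k3] as OpenCV has them; the pictures are not rectified), "world_to_cam" (4x4, takes a point from world to camera coordinates). Camera axes: x right, y down, z forward; pixel columns grow to the right and rows downward; lengths in m; the calibration is good to about 2 mm. A picture is of the moment at which its call begins. There is no depth.
- r.hand_in(): hands the job in, once; it reports no verdict.
Trained networks look in a picture, given as the dict that the camera call returned (one of the last four; its "shot" number tells which), for a name from the list of things; names that differ only in an ending like _2 or _b are one class to them, and where a whole thing is asked for, a point or a joint stands for the part that bears it (a point fixed in the world has none). Each returns a list of dicts, best first, with "p" (0 to 1); they miss things now and then, are a little off and sometimes report something else, mostly with a low value. They report only what shows in the picture. A call takes as long as a camera call. They do not tell look-alikes from the thing itself.
- search_frame(thing, picture): "extent" ([centre column, centre row, width, height] in pixels, round what is visible of it).
- masks_of(thing, picture): "pixels" (384x512 bool, what is visible of it) and "extent" ([centre column, centre row, width, height] in pixels, round what is visible of it).
- tip_of(thing, picture): "point" ([column, row] in pixels: a listed point, or the origin of a listed thing).
The state is a dict: "clock": time; "joints": joint angles; "qvel": joint speeds; "tau": joint torques, N m; "tcp_pos": TCP position; "orientation": TCP orientation; "contact_force": force on the tool from outside, world axes, zero at the start; "moment": the same for the moment, N m; "grip_width": finger opening in m.
Only numpy, scipy, OpenCV 4.12 (cv2) and the standard library are available. Lean on these libraries where they do the work, as an engineer would, in place of code of your own. Each camera call takes 0.05 s, during which the arm holds its last target. There are 200 camera calls.

TASK

Two instrument panels lie along the low metal fence on the bench. One of them lies face down, propped on its knobs: lever it up against the fence, turn it over the fence and lower it gently, without letting it slam down, so that it lies flat and face up wholly on the rubber mat on the other side, roughly square to the fence. Leave the panel that is already face up and the other things on the bench where they are.

Things in the scene. Friction and masses are not known exactly. Their poses are not given: they have to be found in the camera images.
- panel_1: Bare aluminium plate 125 (x) by 120 (y) by 6 mm, about 0.3 kg, one of two alike. Origin: centre of the plate, half-way through its thickness. z points out of the face: up if it lies face up, down (tilted) if face down. On the face two black knobs, 28 mm wide, 30 mm tall, at x = -44 and +44 mm, y = +40 mm; 60 mm is free between them. Flat sockets on the rest of the face; smooth back.
- panel_2: The other panel, of the same description. Each panel starts in one of two places along the fence, on its left (+y) side, square to it within 3 degrees, knob edge away from the fence. The one lying face down slopes up 19 degrees away from the fence: its lower edge rests on the bench 5 to 20 mm from the fence bar. The other lies flat.
- panel_1_knob_edge (a point): Middle of panel_1's +y edge (the knob edge), half-way through the plate's thickness. When face down, the plate's underside is 40 mm above the bench here, open from the side.
- panel_2_knob_edge (a point): The same point of panel_2.
- rest: Fixture fixed to the bench: aluminium fence bar 340 mm long (its x), 12 mm thick, 22 mm high, upright; the origin lies at bench height under its middle; z up. On its right (-y) side lies a black rubber mat. The panels start on its +y side on the bare bench, centred near x = -80 and x = +80 mm.
- mat_mid (a point): Centre of the mat's top. The mat is 3 mm thick, 340 mm along the fence and 200 mm wide, and begins at the fence bar's right face.
- project_box: Bystander: black plastic box 100 x 70 x 45 mm. Origin under its middle.
- meter: Bystander: grey hand-held meter 150 x 80 x 36 mm. Origin under its middle.
- screwdriver: Bystander: screwdriver lying on the bench. Origin under its middle.
- mug: Bystander: white mug 80 mm wide, 90 mm tall. Origin under its middle.
- parts_tray: Bystander: blue divided tray 160 x 110 x 35 mm. Origin under its middle.
- tape_spool: Bystander: flat black spool 90 mm wide, 20 mm high. Origin under its middle.
There are look-alikes about, which are no part of the job. What is shaped like the panel_1 but brown or red is not meant.

How it is judged:
At the end, for the whole second after the job is handed in: The panel that was face down lies at rest, flat (within 6 degrees) and face up on the rubber mat, overhanging it by no more than about 12 mm, within 17 degrees of square to the fence; the other panel is within 20 mm of where it was (angle between panel_1's own z axis and vertical below 0.1 rad and height (world z) of panel_1 below 0.012 m and x of panel_1 in the frame of rest between -0.118 and 0.118 m and y of panel_1 in the frame of rest between -0.158 and -0.06 m and angle between the x axis of panel_1 and the x axis of rest, either way round below 0.3 rad and linear speed of panel_1 below 0.02 m/s and angular speed of panel_1 below 0.2 rad/s and distance of panel_2 from where it was at the start of the episode below 0.02 m); the robot touches nothing.
It fails at once if the panel is let fall or slammed down (turning faster than 10 rad/s) (angular speed of panel_1 above 10 rad/s).
It fails at once if the other panel is moved by more than 20 mm (distance of panel_2 from where it was at the start of the episode above 0.02 m).
It fails at once if another thing on the bench is pushed away (40 mm) (distance of any of project_box, meter, screwdriver, mug, parts_tray, tape_spool from where it was at the start of the episode above 0.04 m).
It also fails if it takes over 54 s, if anything falls off the work surface, if the arm or the gripper's body presses on something with over 40 N, if the wrist force passes 120 N, or if a joint passes its speed limit or range.

## Working session

There is one attempt and no reset: what is moved stays moved. The work goes in short steps, Python scripts to look and compute and a tool call to move; the robot and the scene stay as the last step left them, time stands still between calls to the robot, and variables do not carry over. Pictures are saved under pics/ and viewed, about 8 in all and at most 12, crops included, and the job is handed in when it is done.

Besides the shell and the picture viewer there is one more tool, called after "Call:" as name(argument=value, ...), one argument or row to a line, values as JSON. step_arm: Moves the arm, as the interface text tells. Its arguments: {"type":"object","properties":{"commands":{"type":"array"},"newtons":{"type":"number"}},"required":["commands"]}

```bash
mkdir -p pics; ls
cat > h.py <<'E'
import numpy as np, cv2
from scipy.spatial.transform import Rotation as R
from bench import readout, grab_frame, r, search_frame, masks_of, tip_of
def ray(f,uv,z):
    p=cv2.undistortPoints(np.array([[uv]],float),f["K"],np.array(f["D"],float))[0,0]
    W=np.array(f["world_to_cam"]);Rm=W[:3,:3];c=-Rm.T@W[:3,3];d=Rm.T@np.r_[p,1]
    return c+d*(z-c[2])/d[2]
def proj(f,P):
    W=np.array(f["world_to_cam"])
    return cv2.projectPoints(np.array(P,float).reshape(-1,3),cv2.Rodrigues(W[:3,:3])[0],W[:3,3],f["K"],np.array(f["D"],float))[0][:,0]
def save(f,n,s=1.5): cv2.imwrite('pics/'+n,cv2.resize(f["img"][:,:,::-1],None,fx=s,fy=s))
E
python3 - <<'E'
from h import *
np.set_printoptions(precision=3,suppress=True)
print(r.pinch_z, readout.get_obs())
for n in ("top","scene"):
    f=grab_frame(n); save(f,n+'0.png'); W=np.array(f["world_to_cam"]); print(n,-W[:3,:3].T@W[:3,3])
    for t in ("panel_1","rest"): 
        for d in masks_of(t,f):
            ys,xs=np.nonzero(d["pixels"]); q=cv2.minAreaRect(np.c_[xs,ys].astype(np.float32))
            print(t,d["p"],d["extent"],len(xs),[ray(f,u,0.01)[:2] for u in cv2.boxPoints(q)])
    for t in ("panel_1","panel_1_knob_edge","rest","mat_mid"):
        for d in tip_of(t,f): print(t,d["p"],d["point"],ray(f,d["point"],.003))
E
```

```text
pics
0.0539 {'clock': 0.0, 'joints': array([ 1.205,  0.478,  0.022,  1.556, -0.012,  1.109, -0.083]), 'qvel': array([ 0.   ,  0.   , -0.   ,  0.001,  0.002,  0.   ,  0.001]), 'tau': array([  0.   , -59.645,   1.608, -28.119,   0.013,   0.009,  -0.   ]), 'tcp_pos': array([ 0.172, -0.652,  0.303]), 'orientation': array([-3.114, -0.404,  0.001]), 'contact_force': array([-0.067,  0.443, -0.818]), 'moment': array([ 0.042,  0.015, -0.014]), 'grip_width': 0.08559555701993292}
top [0.321 0.108 1.059]
panel_1 0.9 [92.3, 245.8, 45.9, 48.2] 1385 [array([0.342, 0.694]), array([0.453, 0.658]), array([0.408, 0.531]), array([0.299, 0.569])]
panel_1 0.81 [150.7, 287.1, 59.7, 54.9] 1816 [array([0.231, 0.506]), array([0.341, 0.433]), array([0.271, 0.324]), array([0.163, 0.397])]
panel_1 0.76 [256.6, 212.8, 45.1, 48.2] 1564 [array([0.425, 0.171]), array([0.554, 0.142]), array([0.525, 0.025]), array([0.398, 0.056])]
panel_1 0.56 [268.8, 162.6, 42.0, 42.6] 1451 [array([0.58 , 0.137]), array([0.705, 0.108]), array([ 0.674, -0.01 ]), array([0.551, 0.021])]
panel_1 0.15 [188.0, 235.6, 30.0, 31.1] 706 [array
[... 1340 characters left out ...]
0.553, 0.142])]
panel_1 0.57 [385.1, 294.8, 50.0, 39.7] 1324 [array([0.409, 0.519]), array([0.286, 0.54 ]), array([0.343, 0.684]), array([0.458, 0.662])]
rest 0.71 [230.5, 171.3, 100.3, 62.2] 3968 [array([ 0.652, -0.229]), array([ 0.284, -0.143]), array([0.374, 0.064]), array([ 0.713, -0.026])]
panel_1 0.92 [265.3, 196.5] [0.46  0.086 0.003]
panel_1 0.72 [368.4, 230.4] [0.25  0.406 0.003]
panel_1 0.59 [387.1, 290.6] [0.355 0.603 0.003]
panel_1 0.58 [224.7, 214.9] [0.625 0.069 0.003]
panel_1_knob_edge 0.73 [370.3, 240.2] [0.271 0.438 0.003]
panel_1_knob_edge 0.59 [268.0, 205.0] [0.474 0.122 0.003]
rest 0.8 [235.6, 189.9] [ 0.533 -0.001  0.003]
mat_mid 0.7 [225.3, 170.9] [ 0.516 -0.098  0.003]
```

Run:
```python
import cv2,numpy as np
a=cv2.imread('pics/top0.png');b=cv2.imread('pics/scene0.png')
c=np.vstack([cv2.resize(a[180:500,150:650],(800,512))]);cv2.imwrite('pics/a.png',c)
cv2.imwrite('pics/b.png',cv2.resize(b[180:480,220:640],(800,571)))
```

```text
(no output)
```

View pics/a.png

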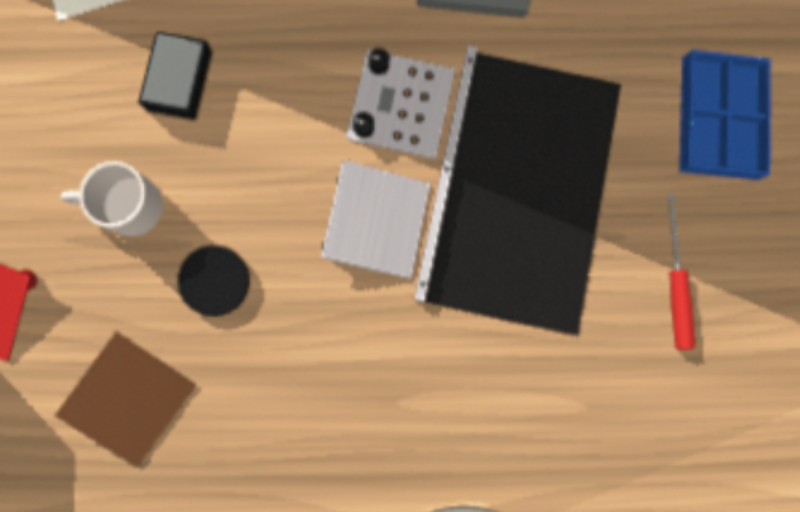

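View pics/b.png

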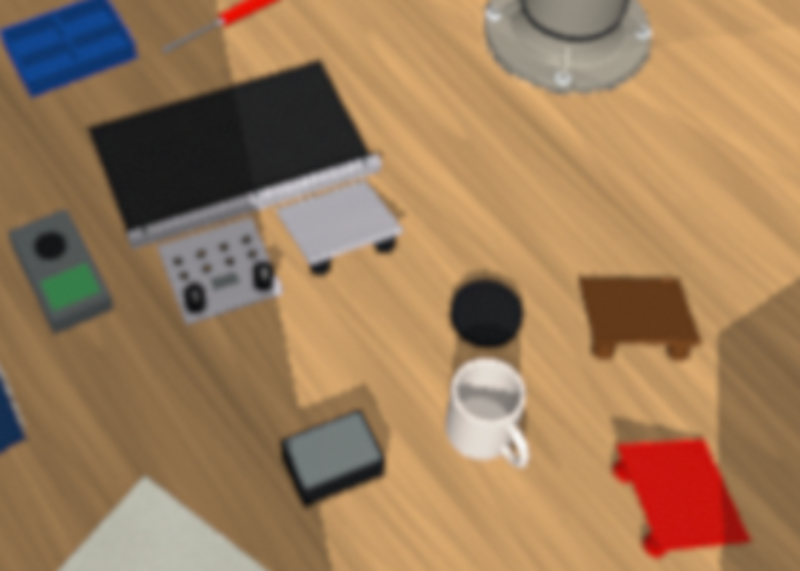

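```bash
cat >> h.py <<'E'
np.set_printoptions(precision=4,suppress=True)
TH=np.radians(-14.)
def axes(th=None):
    th=TH if th is None else th
    return np.array([np.cos(th),np.sin(th),0]),np.array([-np.sin(th),np.cos(th),0])
def tool(a,th=None):   # a deg: tilt, tool z from down towards +ey
    ex,ey=axes(th); a=np.radians(a); z=np.array([0,0,-np.cos(a)])+np.sin(a)*ey
    return np.c_[ex,np.cross(z,ex),z]
def cmd(pos,Rt,o=None):
    o=o or readout.get_obs(); R0=R.from_rotvec(o["orientation"]).as_matrix()
    d=R0.T@(np.array(pos)-o["tcp_pos"])/.5; w=R.from_matrix(R0.T@Rt).as_rotvec()/(2*np.pi)
    return np.round(np.r_[d,w],4)
E
python3 - <<'E'
from h import *
print(repr(cmd([.48,-.25,.34],tool(0))))
E
```

```text
array([ 0.8008, -0.6217, -0.0722,  0.    , -0.    ,  0.0799])
```

Call:
step_arm(
  commands=[
    [0.8, -0.62, -0.07, 0, 0, 0.08, -0.3],
    [0.8, -0.62, -0.07, 0, 0, 0.08, -0.3],
    [0.8, -0.62, -0.07, 0, 0, 0.08, -0.3],
    [0.8, -0.62, -0.07, 0, 0, 0.08, -0.3],
    [0.8, -0.62, -0.07, 0, 0, 0.08, -0.3],
    [0.8, -0.62, -0.07, 0, 0, 0.08, -0.3],
    [0.8, -0.62, -0.07, 0, 0, 0.08, -0.3],
    [0.8, -0.62, -0.07, 0, 0, 0.08, -0.3],
    [0.8, -0.62, -0.07, 0, 0, 0.08, -0.3],
    [0.8, -0.62, -0.07, 0, 0, 0.08, -0.3],
  ],
)

```text
clock: 1.95
tcp_pos: [0.4799, -0.2509, 0.339]
orientation: [3.118, -0.382, -0.0]
contact_force: [-0.9, -0.8, 0.5]
grip_width: 0.0556
```

Run:
```python
from h import *
o=readout.get_obs();print(o["joints"],o["tcp_pos"],o["grip_width"],o["clock"])
R0=R.from_rotvec(o["orientation"]).as_matrix();print(R0)
print(repr(cmd([.52,.29,.28],tool(-50))))
```

```text
[ 0.4605  0.2293 -0.1112  1.8286  0.029   1.0852 -1.4758] [ 0.4799 -0.2509  0.339 ] 0.055627705020623266 1.95
[[ 0.9705 -0.2413 -0.0001]
 [-0.2413 -0.9705 -0.0004]
 [ 0.      0.0004 -1.    ]]
array([-0.1832, -1.0692,  0.1175, -0.1388, -0.    ,  0.0001])
```

Call:
step_arm(
  commands=[
    [-0.18, -1, 0.12, -0.03, 0, 0, 0.2],
    [-0.18, -1, 0.12, -0.06, 0, 0, 0.2],
    [-0.18, -1, 0.12, -0.09, 0, 0, 0.2],
    [-0.18, -1, 0.12, -0.12, 0, 0, 0.2],
    [-0.18, -1, 0.12, -0.14, 0, 0, 0.2],
    [-0.18, -1, 0.12, -0.14, 0, 0, 0.2],
    [-0.18, -1, 0.12, -0.14, 0, 0, 0.2],
    [-0.18, -1, 0.12, -0.14, 0, 0, 0.2],
    [-0.18, -1, 0.12, -0.14, 0, 0, 0.2],
    [-0.18, -1, 0.12, -0.14, 0, 0, 0.2],
  ],
)

```text
clock: 3.2
tcp_pos: [0.5137, 0.2562, 0.2778]
orientation: [2.248, -0.275, -0.131]
contact_force: [-0.4, -0.4, -0.1]
grip_width: 0.0344
```

Run:
```python
from h import *
o=readout.get_obs();print(o["joints"],o["tcp_pos"],o["grip_width"],o["clock"])
print(R.from_rotvec(o["orientation"]).as_matrix())
f=grab_frame("wrist");save(f,"w1.png");W=np.array(f["world_to_cam"]); print(W,-W[:3,:3].T@W[:3,3],f["K"],f["D"])
for d in masks_of("panel_1",f): print(d["p"],d["extent"])
for d in tip_of("panel_1_knob_edge",f): print(d["p"],d["point"],ray(f,d["point"],.043))
for d in tip_of("panel_1",f): print(d["p"],d["point"],ray(f,d["point"],.025))
f=grab_frame("top")
```

```text
[-0.5534  0.6783 -0.3135  1.5205  0.5439  1.8101 -2.8069] [0.5137 0.2562 0.2778] 0.03439286516295683 3.2
[[ 0.9704 -0.1529 -0.1868]
 [-0.2414 -0.6181 -0.7482]
 [-0.001   0.7711 -0.6367]]
[[-0.1534 -0.6174  0.7715  0.0231]
 [-0.8643  0.4623  0.1981  0.3235]
 [-0.479  -0.6364 -0.6045  0.6697]
 [ 0.      0.      0.      1.    ]] [0.604  0.2909 0.323 ] [[336.6052   0.     256.177 ]
 [  0.     336.6052 189.4423]
 [  0.       0.       1.    ]] [-0.0265  0.      0.      0.      0.    ]
0.96 [154.5, 164.9, 98.8, 136.9]
0.73 [138.6, 34.5, 112.1, 69.0]
0.6 [137.5, 175.2] [0.4813 0.1525 0.043 ]
0.97 [169.5, 160.6] [0.4713 0.1032 0.025 ]
```

View pics/w1.png

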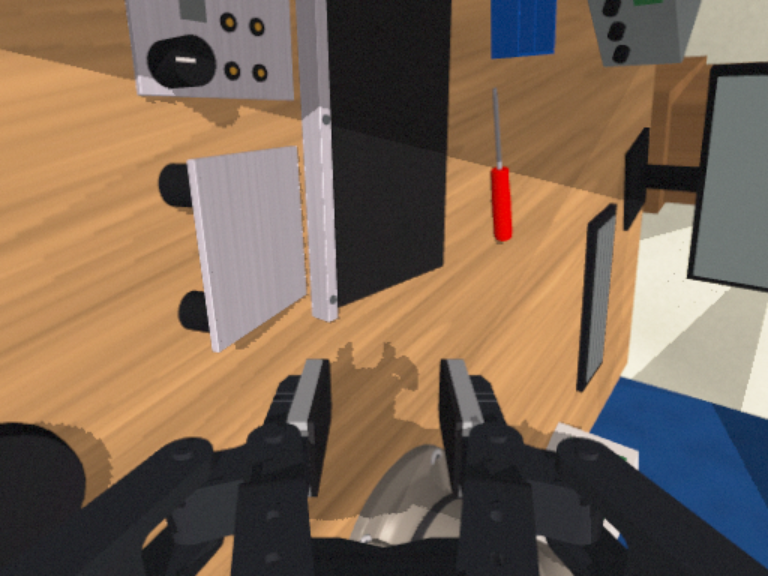

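```bash
cat >> h.py <<'E'
def toolf(a,th=None):
    T=tool(a,th); T[:,:2]*=-1; return T
E
python3 - <<'E'
from h import *
f=grab_frame("wrist"); p=lambda u,v,z: ray(f,(u/1.5,v/1.5),z)
A=p(190,161,.046);B=p(213,350,.046);C=p(297,147,.006);D=p(304,296,.006)
F1=p(338,318,.022);F2=p(315,318,.022);F3=p(328,2,.022);F4=p(299,2,.022); M1=p(443,266,.003)
for n,v in dict(A=A,B=B,C=C,D=D,F1=F1,F2=F2,F3=F3,F4=F4,M1=M1).items(): print(n,v)
for n,(a,b) in dict(knob=(A,B),low=(C,D),f1=(F3,F1),f2=(F4,F2)).items():
    d=a-b; print(n,np.linalg.norm(d),np.degrees(np.arctan2(d[1],d[0])))
print(np.linalg.norm(A-C),np.linalg.norm(B-D))
g=grab_frame("top")
for d in masks_of("rest",g)[:1]:
    ys,xs=np.nonzero(d["pixels"]); h=cv2.convexHull(np.c_[xs,ys].astype(np.int32)); print(cv2.approxPolyDP(h,4,True)[:,0].tolist(),[ray(g,u[0],.003)[:2] for u in cv2.approxPolyDP(h,4,True).astype(float)])
E
```

```text
A [0.5434 0.1386 0.046 ]
B [0.4257 0.1675 0.046 ]
C [0.5167 0.0247 0.006 ]
D [0.3949 0.0563 0.006 ]
F1 [0.3652 0.0381 0.022 ]
F2 [0.3803 0.0629 0.022 ]
F3 [ 0.6134 -0.0242  0.022 ]
F4 [0.6162 0.0051 0.022 ]
M1 [ 0.3166 -0.1575  0.003 ]
knob 0.12122500351972028 -13.798178813793827
low 0.12586608749848038 -14.543255430936439
f1 0.2558736862593263 -14.08088380592444
f2 0.24285508487199545 -13.76863817818542
0.1236868441441106 0.12218184346714593
[[357, 155], [339, 257], [274, 244], [295, 141]] [array([ 0.6496, -0.2277]), array([ 0.3285, -0.1498]), array([0.3717, 0.0467]), array([ 0.6984, -0.0294])]
```

```bash
cat >> h.py <<'E'
EX,EY=axes()
def P(s,t,z): return s*EX+t*EY+np.array([0,0,z])
def st(p): return np.array([EX@p,EY@p,p[2]])
E
python3 - <<'E'
from h import *
o=readout.get_obs(); R0=R.from_rotvec(o["orientation"]).as_matrix()
print(st(o["tcp_pos"]),cmd(P(.433,.41,.24),R0));
E
```

```text
[0.4366 0.3716 0.2792] [-0.0073 -0.1093 -0.0093  0.      0.      0.    ]
```

Call:
step_arm(
  commands=[
    [-0.007, -0.11, -0.01, 0, 0, -0.03, 0.45],
    [-0.007, -0.11, -0.01, 0, 0, -0.06, 0.45],
    [-0.007, -0.11, -0.01, 0, 0, -0.09, 0.45],
    [-0.007, -0.11, -0.01, 0, 0, -0.12, 0.45],
    [-0.007, -0.11, -0.01, 0, 0, -0.15, 0.45],
    [-0.007, -0.11, -0.01, 0, 0, -0.18, 0.45],
    [-0.007, -0.11, -0.01, 0, 0, -0.21, 0.45],
    [-0.007, -0.11, -0.01, 0, 0, -0.24, 0.45],
    [-0.007, -0.11, -0.01, 0, 0, -0.27, 0.45],
    [-0.007, -0.11, -0.01, 0, 0, -0.3, 0.45],
  ],
)

```text
clock: 4.85
tcp_pos: [0.5198, 0.293, 0.2401]
orientation: [1.722, 1.838, -1.037]
contact_force: [-0.2, -0.8, 0.6]
grip_width: 0.023
```

Run:
```python
from h import *
o=readout.get_obs();print(o["joints"],st(o["tcp_pos"]),o["grip_width"],o["clock"])
print(cmd(P(.433,.39,.15),toolf(-60)))
```

```text
[-0.427   0.8168 -0.5921  1.4454  0.6541  1.8972 -1.0828] [0.4334 0.41   0.2401] 0.022987053651983825 4.85
[ 0.1083  0.0338  0.1456  0.0229 -0.0168 -0.2002]
```

Call:
step_arm(
  commands=[
    [0.108, 0.034, 0.146, 0.003, -0.002, -0.025, 0.45],
    [0.108, 0.034, 0.146, 0.006, -0.004, -0.05, 0.45],
    [0.108, 0.034, 0.146, 0.009, -0.006, -0.075, 0.45],
    [0.108, 0.034, 0.146, 0.012, -0.009, -0.1, 0.45],
    [0.108, 0.034, 0.146, 0.015, -0.011, -0.125, 0.45],
    [0.108, 0.034, 0.146, 0.018, -0.013, -0.15, 0.45],
    [0.108, 0.034, 0.146, 0.021, -0.015, -0.18, 0.45],
    [0.108, 0.034, 0.146, 0.023, -0.017, -0.2, 0.45],
    [0.108, 0.034, 0.146, 0.023, -0.017, -0.2, 0.45],
    [0.108, 0.034, 0.146, 0.023, -0.017, -0.2, 0.45],
  ],
)

```text
clock: 6.1
tcp_pos: [0.5148, 0.2732, 0.1501]
orientation: [-0.325, -2.601, 1.504]
contact_force: [-0.5, -1.1, -0.4]
grip_width: 0.0236
```

```bash
cat >> h.py <<'E'
def stat():
    o=readout.get_obs(); T=R.from_rotvec(o["orientation"]).as_matrix()
    print(o["joints"],"st",st(o["tcp_pos"]),"tilt",np.degrees(np.arctan2(EY@T[:,2],-T[2,2])),"zx",EX@T[:,2],"roll",T[2,0],"w",o["grip_width"],"F",o["contact_force"],"M",o["moment"],o["clock"])
E
python3 - <<'E'
from h import *
stat(); a=np.radians(60)
for b in (.12,): print(cmd(P(.433,.2657+b*np.sin(a),.046+b*np.cos(a)),toolf(-60)))
E
```

```text
[-0.4749  0.9618 -0.515   1.466   0.6989  1.9032  0.1168] st [0.4334 0.3896 0.1501] tilt -60.04660215821629 zx -6.698100498739705e-06 roll -0.003722970561602021 w 0.02356403717234325 F [-0.4542 -1.1499 -0.4324] M [ 0.8112 -0.2504  0.0175] 6.1
[ 0.001   0.0565  0.0788 -0.0001 -0.     -0.0007]
```

Call:
step_arm(
  commands=[
    [0.001, 0.02, 0.03, 0, 0, 0, 0.45],
    [0.001, 0.04, 0.06, 0, 0, 0, 0.45],
    [0.001, 0.0565, 0.08, 0, 0, 0, 0.45],
    [0.001, 0.0565, 0.09, 0, 0, 0, 0.45],
    [0.001, 0.0565, 0.1, 0, 0, 0, 0.45],
    [0.001, 0.0565, 0.11, 0, 0, 0, 0.45],
    [0.001, 0.0565, 0.11, 0, 0, 0, 0.45],
    [0.001, 0.0565, 0.11, 0, 0, 0, 0.45],
    [0.001, 0.0565, 0.11, 0, 0, 0, 0.45],
    [0.001, 0.0565, 0.11, 0, 0, 0, 0.45],
  ],
)

```text
clock: 7.35
tcp_pos: [0.5063, 0.2409, 0.0983]
orientation: [-0.325, -2.601, 1.504]
contact_force: [1.2, -0.7, -0.6]
grip_width: 0.0232
```

Run:
```python
from h import *
stat()
f=grab_frame("wrist");save(f,"w2.png")
K=P(.433,.2657,.043);T=R.from_rotvec(readout.get_obs()["orientation"]).as_matrix();tc=readout.get_obs()["tcp_pos"]
print(proj(f,[K,K+.06*EX,K-.06*EX])*1.5, proj(f,[tc+.073*T[:,2]])*1.5)
for d in tip_of("panel_1_knob_edge",f): print(d)
```

```text
[-0.4464  1.0025 -0.5012  1.5377  0.7263  1.8094  0.0773] st [0.433  0.3563 0.0983] tilt -60.0326190937047 zx 0.0001383748688627228 roll -0.0038217587131089414 w 0.02318999603990248 F [ 1.2408 -0.7083 -0.64  ] M [ 0.9691 -0.2189 -0.0068] 7.35
[[391.25   338.9049]
 [391.3028 469.262 ]
 [391.1524 180.274 ]] [[384.2625 381.1452]]
{'point': [261.1, 225.7], 'p': 0.69}
```

View pics/w2.png

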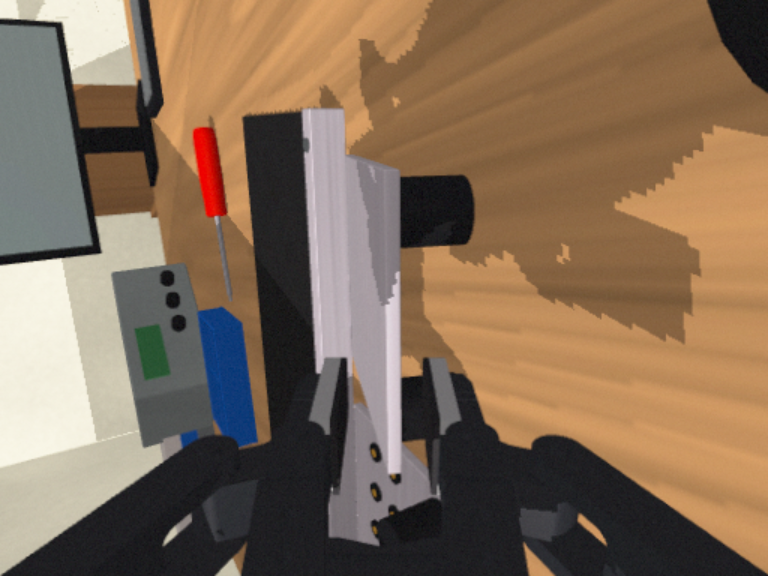

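Call:
step_arm(
  commands=[
    [0, 0, 0.02, 0, 0, 0, 0.45],
    [0, 0, 0.04, 0, 0, 0, 0.45],
    [0, 0, 0.055, 0, 0, 0, 0.45],
    [0, 0, 0.07, 0, 0, 0, 0.45],
    [0, 0, 0.085, 0, 0, 0, 0.45],
    [0, 0, 0.096, 0, 0, 0, 0.45],
    [0, 0, 0.096, 0, 0, 0, 0.45],
    [0, 0, 0.096, 0, 0, 0, 0.45],
    [0, 0, 0.096, 0, 0, 0, 0.45],
    [0, 0, 0.096, 0, 0, 0, 0.45],
  ],
)

```text
clock: 8.7
tcp_pos: [0.4962, 0.2007, 0.0743]
orientation: [-0.325, -2.601, 1.503]
contact_force: [-0.4, -0.2, -0.3]
grip_width: 0.0235
```

Run:
```python
from h import *
stat()
```

```text
[-0.4053  1.0043 -0.4915  1.6216  0.7533  1.7371  0.0537] st [0.4329 0.3148 0.0743] tilt -60.02707782345543 zx 0.00033663843387190883 roll -0.0038387166677004148 w 0.023479596756725656 F [-0.3927 -0.18   -0.3073] M [ 0.885  -0.2549 -0.0364] 8.7
```

Run:
```python
from h import *
print(cmd(P(.433,.289,.087),toolf(-60)))
```

```text
[-0.0003 -0.0478  0.032  -0.0001  0.0001 -0.0007]
```

Call:
step_arm(
  commands=[
    [0, -0.01, 0.005, 0, 0, 0, 0.5],
    [0, -0.02, 0.01, 0, 0, 0, 0.5],
    [0, -0.03, 0.018, 0, 0, 0, 0.5],
    [0, -0.04, 0.025, 0, 0, 0, 0.5],
    [0, -0.048, 0.032, 0, 0, 0, 0.5],
    [0, -0.048, 0.032, 0, 0, 0, 0.6],
    [0, -0.048, 0.032, 0, 0, 0, 0.7],
    [0, -0.048, 0.032, 0, 0, 0, 0.8],
    [0, -0.048, 0.032, 0, 0, 0, 1],
    [0, -0.048, 0.032, 0, 0, 0, 1],
  ],
  newtons=50,
)

```text
clock: 9.95
tcp_pos: [0.4898, 0.1758, 0.087]
orientation: [-0.324, -2.601, 1.503]
contact_force: [-0.0, 0.5, -1.8]
grip_width: 0.0046
```

Run:
```python
from h import *
stat()
f=grab_frame("scene"); W=f["img"]; c=proj(f,[P(.433,.2,.05)])[0].astype(int); print(c)
cv2.imwrite('pics/s3.png',cv2.resize(W[c[1]-60:c[1]+60,c[0]-80:c[0]+80,::-1],None,fx=4.5,fy=4.5,interpolation=cv2.INTER_CUBIC))
```

```text
[-0.3745  0.9652 -0.493   1.6787  0.7594  1.7191  0.0579] st [0.4327 0.289  0.087 ] tilt -60.02743129241699 zx 0.0004191259551192293 roll -0.0035640791746527622 w 0.004630186217850165 F [-0.0015  0.5105 -1.839 ] M [ 1.147  -0.1785  0.141 ] 9.95
[264 190]
```

View pics/s3.png

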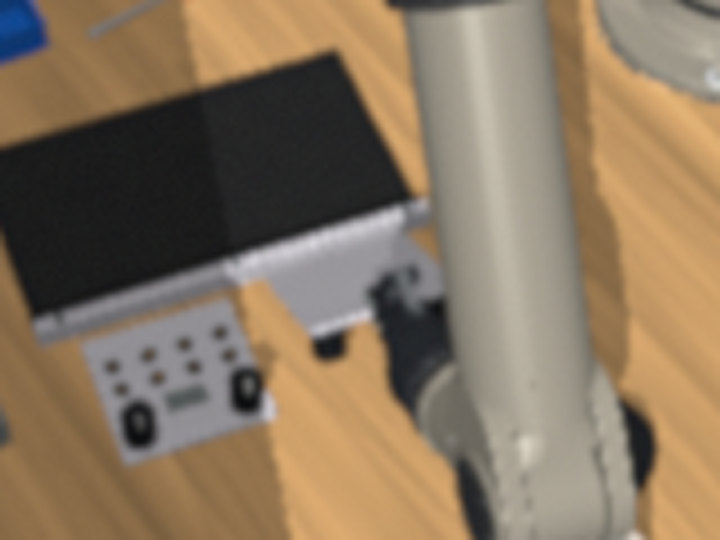

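Run:
```python
from h import *
for t,z,a in [(.289,.105,-60),(.289,.12,-60),(.289,.137,-60),(.275,.157,-52),(.26,.177,-45),(.24,.197,-37),(.22,.215,-30),(.2,.23,-22),(.18,.245,-15),(.16,.26,-7)]:
    print(cmd(P(.433,t,z),toolf(a)).round(3).tolist())
f=grab_frame("top"); u=lambda a,b: st(ray(f,((150+a/1.6)/1.5,(180+b/1.6)/1.5),.01)); print(u(670,195),u(682,270),u(690,345),u(725,180))
```

```text
[-0.001, -0.031, -0.018, -0.0, 0.0, -0.001]
[-0.001, -0.057, -0.033, -0.0, 0.0, -0.001]
[-0.001, -0.087, -0.05, -0.0, 0.0, -0.001]
[-0.001, -0.135, -0.046, -0.022, 0.0, -0.001]
[-0.001, -0.185, -0.04, -0.042, 0.0, -0.001]
[-0.001, -0.24, -0.025, -0.064, 0.0, -0.001]
[-0.002, -0.291, -0.008, -0.083, 0.0, -0.001]
[-0.002, -0.337, 0.011, -0.106, 0.0, -0.001]
[-0.002, -0.383, 0.031, -0.125, 0.0, -0.001]
[-0.002, -0.429, 0.051, -0.147, 0.0, -0.001]
[ 0.5509 -0.1564  0.01  ] [ 0.4582 -0.188   0.01  ] [ 0.3667 -0.2143  0.01  ] [ 0.5875 -0.2258  0.01  ]
```

Call:
step_arm(
  commands=[
    [0, -0.031, -0.018, 0, 0, 0, 1],
    [0, -0.057, -0.033, 0, 0, 0, 1],
    [0, -0.087, -0.05, 0, 0, 0, 1],
    [0, -0.135, -0.046, -0.022, 0, 0, 1],
    [0, -0.185, -0.04, -0.042, 0, 0, 1],
    [0, -0.24, -0.025, -0.064, 0, 0, 1],
    [0, -0.291, -0.008, -0.083, 0, 0, 1],
    [0, -0.337, 0.011, -0.106, 0, 0, 1],
    [0, -0.383, 0.031, -0.125, 0, 0, 1],
    [0, -0.429, 0.051, -0.147, 0, 0, 1],
  ],
  newtons=100,
)

```text
clock: 11.3
tcp_pos: [0.4568, 0.0496, 0.2614]
orientation: [-0.383, -3.102, 0.191]
contact_force: [0.2, -0.1, -2.6]
grip_width: 0.004
```

Run:
```python
from h import *
stat()
for t,z,a in [(.14,.26,0),(.115,.25,8),(.09,.235,16),(.065,.22,24),(.04,.20,32),(.015,.18,40),(-.01,.16,47),(-.03,.145,54),(-.05,.13,60),(-.055,.125,62)]:
    print(cmd(P(.433,t,z),toolf(a)).round(3).tolist())
f=grab_frame("scene"); c=proj(f,[P(.433,.15,.15)])[0].astype(int)
cv2.imwrite('pics/s4.png',cv2.resize(f["img"][c[1]-70:c[1]+70,c[0]-90:c[0]+90,::-1],None,fx=4,fy=4,interpolation=cv2.INTER_CUBIC))
```

```text
[ 0.3992  0.2896 -0.81    2.0349  0.3681  1.0078  0.7138] st [0.4312 0.1586 0.2614] tilt -7.014953836890452 zx 0.004758356788193309 roll -0.004954234855204289 w 0.004018042634250306 F [ 0.2337 -0.1367 -2.6485] M [0.2108 0.0441 0.028 ] 11.3
[-0.004, -0.037, 0.007, -0.02, 0.001, -0.0]
[-0.004, -0.084, 0.033, -0.042, 0.001, -0.0]
[-0.004, -0.13, 0.069, -0.064, 0.001, -0.0]
[-0.003, -0.176, 0.105, -0.086, 0.001, -0.0]
[-0.003, -0.22, 0.151, -0.108, 0.001, -0.0]
[-0.003, -0.265, 0.197, -0.131, 0.001, 0.0]
[-0.003, -0.31, 0.242, -0.15, 0.001, 0.0]
[-0.003, -0.346, 0.277, -0.17, 0.001, 0.0]
[-0.003, -0.382, 0.312, -0.186, 0.001, 0.0]
[-0.003, -0.391, 0.323, -0.192, 0.001, 0.0]
```

View pics/s4.png

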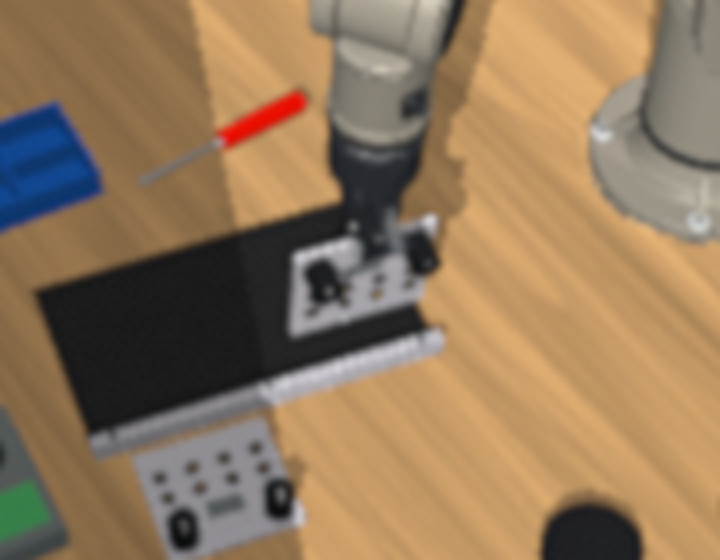

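Call:
step_arm(
  commands=[
    [-0.004, -0.037, 0.007, -0.02, 0.001, 0, 1],
    [-0.004, -0.084, 0.033, -0.042, 0.001, 0, 1],
    [-0.004, -0.13, 0.069, -0.064, 0.001, 0, 1],
    [-0.003, -0.176, 0.105, -0.086, 0.001, 0, 1],
    [-0.003, -0.22, 0.151, -0.108, 0.001, 0, 1],
    [-0.003, -0.265, 0.197, -0.131, 0.001, 0, 1],
    [-0.003, -0.31, 0.242, -0.15, 0.001, 0, 1],
    [-0.003, -0.346, 0.277, -0.17, 0.001, 0, 1],
    [-0.003, -0.382, 0.312, -0.186, 0.001, 0, 1],
    [-0.003, -0.391, 0.323, -0.192, 0.001, 0, 1],
  ],
)

```text
clock: 12.6
tcp_pos: [0.4048, -0.1658, 0.1244]
orientation: [0.328, 2.562, 1.547]
contact_force: [0.7, 0.4, -2.2]
grip_width: 0.0042
```

Run:
```python
from h import *
stat()
f=grab_frame("wrist");save(f,"w5.png")
for a in (66,70):
  t0=.105;s_,c_=np.sin(np.radians(a)),np.cos(np.radians(a))
  print(a,(t0-.162*s_,.006+.162*c_),cmd(P(.433,t0-.162*s_,.006+.162*c_),toolf(a)))
```

```text
[ 1.4652  1.0131 -0.9897  2.0319 -0.2715  0.8833  2.1198] st [ 0.4329 -0.0629  0.1244] tilt 62.240165216078246 zx 0.009076842586128545 roll 0.00021834741609266795 w 0.004249511036456597 F [ 0.7154  0.3704 -2.2288] M [-1.4671  0.4215 -0.0118] 12.6
66 (np.float64(-0.04299436413810136), np.float64(0.07189133617827964)) [ 0.0001 -0.0746  0.0836 -0.0103  0.0014 -0.0008]
70 (np.float64(-0.04723020456731715), np.float64(0.06140726321875835)) [ 0.     -0.0971  0.0858 -0.0214  0.0015 -0.0007]
```

View pics/w5.png

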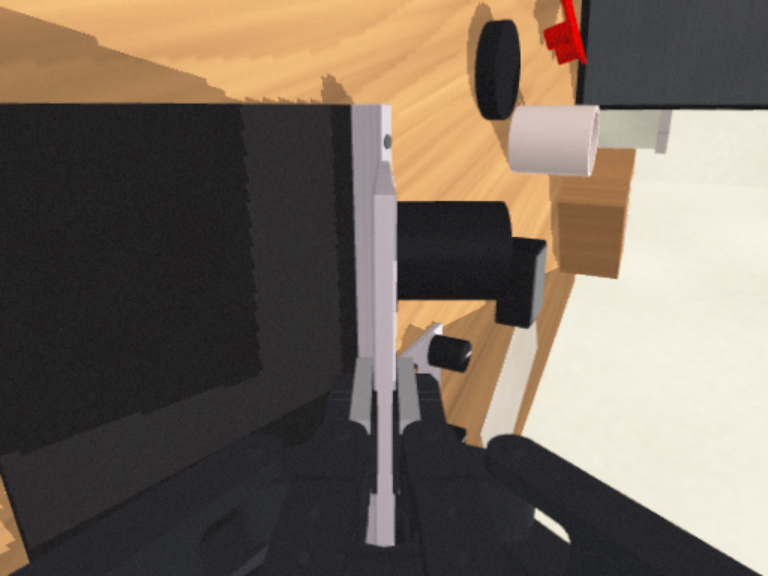

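Call:
step_arm(
  commands=[
    [0, -0.01, 0.01, -0.003, 0, 0, 1],
    [0, -0.02, 0.02, -0.006, 0, 0, 1],
    [0, -0.03, 0.03, -0.009, 0.001, 0, 1],
    [0, -0.042, 0.04, -0.012, 0.001, 0, 1],
    [0, -0.054, 0.05, -0.015, 0.001, 0, 1],
    [0, -0.066, 0.06, -0.017, 0.0015, 0, 1],
    [0, -0.078, 0.07, -0.019, 0.0015, 0, 1],
    [0, -0.085, 0.08, -0.0214, 0.0015, 0, 1],
    [0, -0.09, 0.083, -0.0214, 0.0015, 0, 1],
    [0, -0.09, 0.083, -0.0214, 0.0015, 0, 1],
  ],
)

```text
clock: 13.9
tcp_pos: [0.4089, -0.1502, 0.0651]
orientation: [0.306, 2.448, 1.715]
contact_force: [1.0, -0.0, -3.1]
grip_width: 0.0042
```

Run:
```python
from h import *
stat()
t0=.105;s_,c_=np.sin(np.radians(70)),np.cos(np.radians(70))
print(cmd(P(.433,t0-.162*s_,.006+.162*c_),toolf(70)))
```

```text
[ 1.4445  1.2046 -0.946   1.9956 -0.2565  0.8736  2.1983] st [ 0.433  -0.0468  0.0651] tilt 70.00243714449965 zx -2.1552511781232278e-05 roll 0.004233910188220599 w 0.004197980534231589 F [ 0.9785 -0.043  -3.1195] M [-1.5706  0.4361  0.0422] 13.9
[ 0.     -0.0073  0.0017  0.     -0.     -0.0007]
```

Call:
step_arm(
  commands=[
    [0, -0.001, 0.0005, 0, 0, 0, 1],
    [0, -0.003, 0.001, 0, 0, 0, 1],
    [0, -0.004, 0.0015, 0, 0, 0, 1],
    [0, -0.005, 0.002, 0, 0, 0, 1],
    [0, -0.006, 0.002, 0, 0, 0, 1],
    [0, -0.007, 0.0025, 0, 0, 0, 1],
    [0, -0.008, 0.003, 0, 0, 0, 1],
    [0, -0.009, 0.003, 0, 0, 0, 1],
    [0, -0.009, 0.003, 0, 0, 0, 1],
    [0, -0.009, 0.003, 0, 0, 0, 1],
  ],
)

```text
clock: 15.15
tcp_pos: [0.4091, -0.1504, 0.0614]
orientation: [0.306, 2.446, 1.717]
contact_force: [-3.0, -6.4, 7.4]
grip_width: 0.0041
```

Run:
```python
from h import *
stat()
f=grab_frame("scene"); c=proj(f,[P(.433,.03,.03)])[0].astype(int)
cv2.imwrite('pics/s6.png',cv2.resize(f["img"][c[1]-55:c[1]+65,c[0]-80:c[0]+80,::-1],None,fx=4.5,fy=4.5,interpolation=cv2.INTER_CUBIC))
```

```text
[ 1.4428  1.2119 -0.942   1.9924 -0.2541  0.8727  2.202 ] st [ 0.4333 -0.047   0.0614] tilt 70.11653950259173 zx 0.00010415166903508933 roll 0.0040369615755567745 w 0.0041228158663170625 F [-3.0356 -6.4457  7.3856] M [ 0.5725 -0.1504  0.1251] 15.15
```

View pics/s6.png

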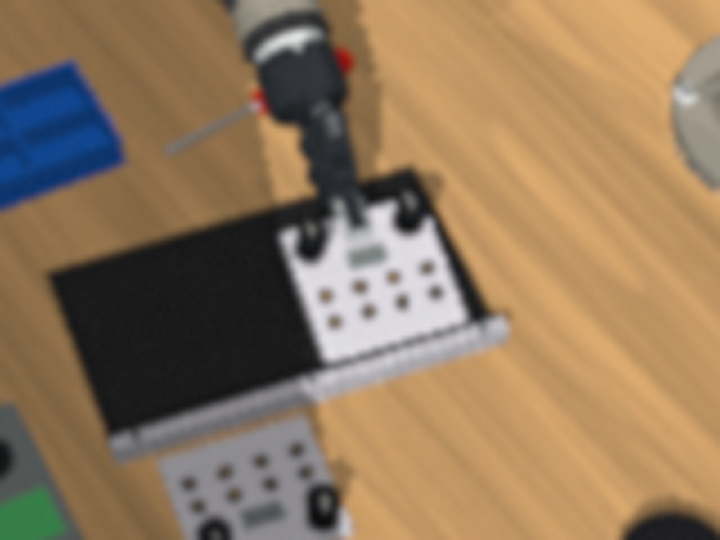

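Call:
step_arm(
  commands=[
    [0, 0.006, -0.003, 0, 0, 0, 1],
    [0, 0.008, -0.004, 0, 0, 0, 1],
    [0, 0.004, -0.012, 0, 0, 0, 1],
    [0, 0, -0.02, 0, 0, 0, 1],
    [0, -0.002, -0.025, 0, 0, 0, 1],
    [0, -0.004, -0.024, 0, 0, 0, 1],
    [0, -0.006, -0.023, 0, 0, 0, 1],
    [0, -0.008, -0.022, 0, 0, 0, 1],
    [0, -0.009, -0.022, 0, 0, 0, 1],
    [0, -0.009, -0.022, 0, 0, 0, 1],
  ],
)

```text
clock: 16.45
tcp_pos: [0.4064, -0.1618, 0.0616]
orientation: [0.305, 2.444, 1.719]
contact_force: [-1.5, -3.7, 4.6]
grip_width: 0.0038
```

Run:
```python
from h import *
stat()
```

```text
[ 1.4538  1.2095 -0.9359  1.9771 -0.2485  0.8995  2.2044] st [ 0.4335 -0.0587  0.0616] tilt 70.19498375953101 zx 0.00010296731949960869 roll 0.003838698567768306 w 0.0038290881099645366 F [-1.5496 -3.7318  4.6437] M [ 0.2206 -0.0584  0.0644] 16.45
```

Call:
step_arm(
  commands=[
    [0, 0, 0, 0, 0, 0, 0.85],
    [0, 0, 0, 0, 0, 0, 0.8],
    [0, 0, 0, 0, 0, 0, 0.75],
    [0, 0, 0, 0, 0, 0, 0.7],
    [0, 0, 0, 0, 0, 0, 0.65],
    [0, 0, 0, 0, 0, 0, 0.6],
    [0, 0, 0, 0, 0, 0, 0.55],
    [0, 0, 0, 0, 0, 0, 0.5],
    [0, 0, 0, 0, 0, 0, 0.45],
    [0, 0, 0, 0, 0, 0, 0.4],
  ],
  newtons=30,
)

```text
clock: 17.7
tcp_pos: [0.4065, -0.1618, 0.0617]
orientation: [0.305, 2.444, 1.719]
contact_force: [0.3, 1.1, -1.7]
grip_width: 0.0255
```

Run:
```python
from h import *
stat()
f=grab_frame("wrist");save(f,"w7.png")
```

```text
[ 1.4539  1.2096 -0.9361  1.9771 -0.2483  0.8995  2.2042] st [ 0.4335 -0.0587  0.0617] tilt 70.19721305187161 zx 0.00012552443462414593 roll 0.003767963322869994 w 0.025487729614962457 F [ 0.3027  1.0791 -1.7158] M [-1.2116  0.3025 -0.0462] 17.7
```

View pics/w7.png

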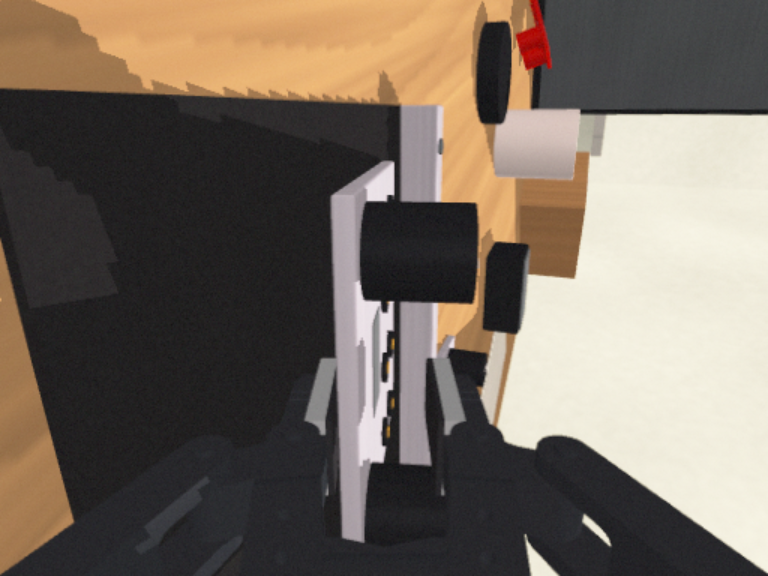

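Call:
step_arm(
  commands=[
    [0, -0.003, 0.001, 0, 0, 0, 0.4],
    [0, -0.006, 0.002, 0, 0, 0, 0.4],
    [0, -0.009, 0.003, 0, 0, 0, 0.4],
    [0, -0.0113, 0.004, 0, 0, 0, 0.4],
    [0, -0.0113, 0.004, 0, 0, 0, 0.4],
    [0, -0.013, -0.001, 0, 0, 0, 0.4],
    [0, -0.015, -0.006, 0, 0, 0, 0.4],
    [0, -0.017, -0.011, 0, 0, 0, 0.4],
    [0, -0.019, -0.017, 0, 0, 0, 0.4],
    [0, -0.021, -0.022, 0, 0, 0, 0.4],
  ],
)

```text
clock: 19.0
tcp_pos: [0.403, -0.1754, 0.0556]
orientation: [0.305, 2.444, 1.719]
contact_force: [1.1, 0.7, -0.5]
grip_width: 0.0255
```

Run:
```python
from h import *
stat()
f=grab_frame("wrist");save(f,"w8.png")
```

```text
[ 1.4631  1.2161 -0.9219  1.9554 -0.2367  0.9266  2.2116] st [ 0.4335 -0.0727  0.0556] tilt 70.20721211655326 zx 8.634441412723989e-05 roll 0.0037650095018512825 w 0.025510543309567844 F [ 1.1472  0.6612 -0.4781] M [-1.0602  0.2918 -0.0199] 19.0
```

View pics/w8.png

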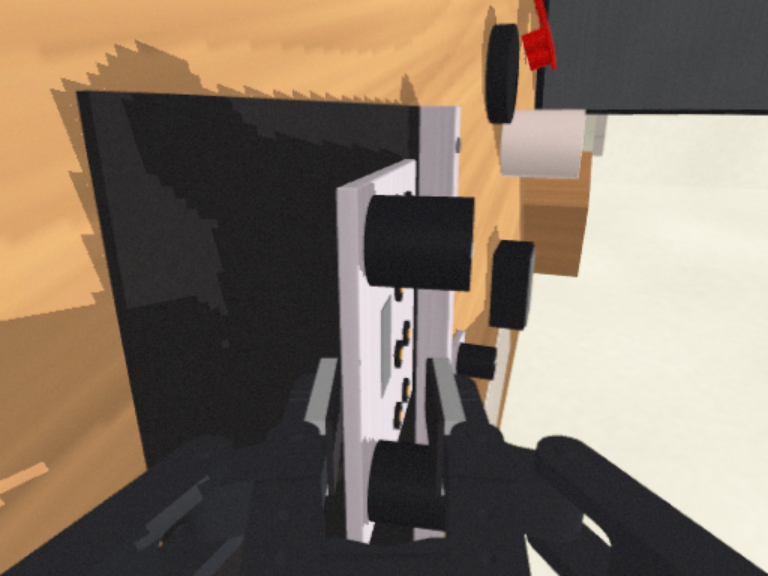

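Call:
step_arm(
  commands=[
    [0, -0.002, 0.001, 0, 0, 0, 0.4],
    [0, -0.004, 0.0015, 0, 0, 0, 0.4],
    [0, -0.006, 0.002, 0, 0, 0, 0.4],
    [0, -0.0075, 0.003, 0, 0, 0, 0.4],
    [0, -0.0075, 0.003, 0, 0, 0, 0.4],
    [0, -0.018, -0.025, 0, 0, 0, 0.4],
    [0, -0.028, -0.053, 0, 0, 0, 0.4],
    [0, -0.028, -0.07, 0, 0, 0, 0.4],
    [0, -0.02, -0.085, 0, 0, 0, 0.4],
    [0, -0.01, -0.1, 0, 0, 0, 0.4],
  ],
)

```text
clock: 20.3
tcp_pos: [0.391, -0.2233, 0.068]
orientation: [0.306, 2.444, 1.719]
contact_force: [-0.0, 0.2, -0.8]
grip_width: 0.0256
```

Run:
```python
from h import *
stat()
f=grab_frame("wrist");save(f,"w9.png")
print(cmd(P(.433,-.16,.2),toolf(40)))
```

```text
[ 1.5068  1.1884 -0.9077  1.8932 -0.2243  1.0407  2.2122] st [ 0.4334 -0.1221  0.068 ] tilt 70.1931085572888 zx 0.0004861710491039214 roll 0.004167517725117573 w 0.025578713472537453 F [-0.0083  0.2323 -0.8019] M [-0.9255  0.2401 -0.009 ] 20.3
[ 0.0024  0.2217 -0.1589  0.0838  0.0001 -0.0007]
```

View pics/w9.png

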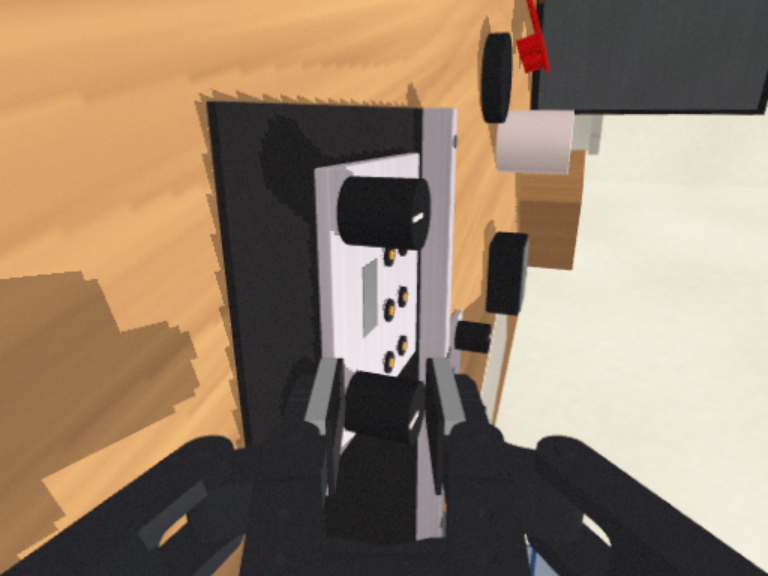

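Call:
step_arm(
  commands=[
    [0, 0.01, -0.04, 0, 0, 0, 0.4],
    [0, 0.04, -0.08, 0, 0, 0, 0.4],
    [0, 0.08, -0.12, 0, 0, 0, 0.4],
    [0, 0.12, -0.16, 0, 0, 0, 0.4],
    [0, 0.18, -0.2, 0.02, 0, 0, 0.4],
    [0, 0.24, -0.2, 0.04, 0, 0, 0.4],
    [0, 0.3, -0.2, 0.06, 0, 0, 0.4],
    [0, 0.34, -0.2, 0.08, 0, 0, 0.4],
    [0, 0.36, -0.2, 0.08, 0, 0, 0.4],
    [0, 0.36, -0.2, 0.08, 0, 0, 0.4],
  ],
)

```text
clock: 21.6
tcp_pos: [0.3835, -0.2566, 0.2718]
orientation: [0.355, 2.84, 1.075]
contact_force: [0.1, 0.1, 0.2]
grip_width: 0.0258
```

Run:
```python
from h import *
stat()
for n in ("top","scene"):
  f=grab_frame(n)
  if n=="top": 
    c=proj(f,[P(.47,.05,.0)])[0].astype(int); cv2.imwrite('pics/t10.png',cv2.resize(f["img"][c[1]-75:c[1]+75,c[0]-100:c[0]+100,::-1],None,fx=4,fy=4,interpolation=cv2.INTER_CUBIC)); print(c)
  for d in masks_of("panel_1",f):
    ys,xs=np.nonzero(d["pixels"]); q=cv2.minAreaRect(np.c_[xs,ys].astype(np.float32)); B=np.array([st(ray(f,u,0.009))[:2] for u in cv2.boxPoints(q)]); print(n,d["p"],"centre rest xy",B.mean(0)-[.518,.134],B.tolist())
  for d in tip_of("panel_1",f): print(d["p"],st(ray(f,d["point"],.006))-[.518,.134,0])
```

```text
[ 1.55    0.5898 -1.0276  1.9127 -0.2063  1.1462  1.9757] st [ 0.4342 -0.1562  0.2718] tilt 41.42473130088285 zx -0.0006672777854740538 roll 0.003675663557145506 w 0.025783869077085683 F [0.1205 0.0556 0.1529] M [-0.7105  0.1658  0.0061] 21.6
[309 212]
top 0.98 centre rest xy [-0.0847 -0.094 ] [[0.36946892594407094, 0.10069579534074287], [0.4957259174444519, 0.1004528105158207], [0.49710886552248207, -0.021978585440092423], [0.3708238396766985, -0.019244432439925664]]
top 0.95 centre rest xy [-0.3746  0.3295] [[0.10172822785242401, 0.5453097638396681], [0.2249831398606338, 0.5018173956188097], [0.18392411903697528, 0.38151734489186584], [0.0628512273012186, 0.4254479262237102]]
top 0.92 centre rest xy [-0.3005  0.5521] [[0.16443781939642987, 0.7595933104818331], [0.2836659943222933, 0.7502710309403903], [0.26929184117815175, 0.6119198856573386], [0.15255140041881401, 0.6225636340335327]]
top 0.76 centre rest xy [0.0752 0.079 ] [[0.5296104485568833, 0.27146420098133833], [0.6571026727543406, 0.2735634191191245], [0.656442067212675, 0.15311440938140278], [0.5294702680836588, 0.15383065
[... 425 characters left out ...]
226049814231], [0.14740887483311413, 0.5932593040391837], [0.16638944324896576, 0.7451467658421125], [0.28117105457293656, 0.7520860017351841]]
scene 0.69 centre rest xy [-0.0855 -0.102 ] [[0.4942149143158923, -0.03681225329558798], [0.3559788770063339, -0.044394097316035434], [0.37404576199782696, 0.10221029276867585], [0.5057129656740873, 0.10688859363962673]]
scene 0.66 centre rest xy [0.0765 0.0791] [[0.6581130502677619, 0.15269338893248924], [0.5243303258622415, 0.14866316343028305], [0.5337379323437114, 0.27481322675685127], [0.6617319710450806, 0.27639184168738296]]
0.83 [-0.3132  0.537   0.006 ]
0.69 [-0.3804  0.3168  0.006 ]
0.67 [-0.0763 -0.0948  0.006 ]
0.67 [0.0824 0.0697 0.006 ]
```

View pics/t10.png

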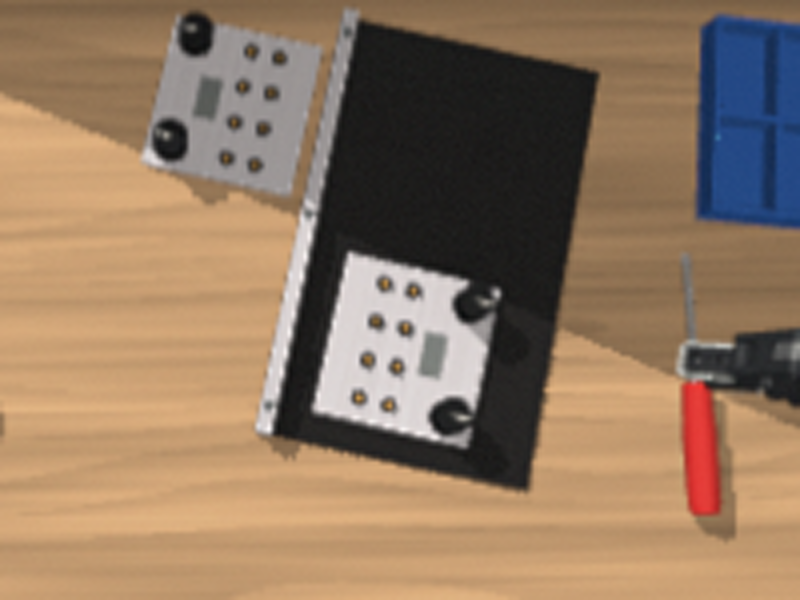

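Flat, face up, centred on the mat about 25 mm clear of the fence and square to it. The robot is clear.

```bash
python3 -c "
from bench import r
print(r.hand_in())"
```

```text
the job is handed in; nothing more can be done
None
```

The panel that was face down now lies flat and face up on the mat, and I handed the job in at about 22 s. `r.hand_in()` gives no verdict, so what follows rests on my own checks.

**What I did:** I gripped the panel's knob edge between the two knobs and levered it up to about 30°. I then lifted it over the fence, turned it, and set its fence-side edge on the mat at about a 20° slope. When that edge first met the mat it looked close to the fence, so I moved it 12 mm away before opening the fingers. The lower finger then carried the panel down, so it only dropped the last centimetre or so.

**Last checks:**
- **Position:** the panel's centre is at about x = -85 mm, y = -94 mm in the fence frame. The top camera gave y = -94 mm and the side camera -102 mm; both are inside the limits.
- **Squareness:** it is within about 1° of square to the fence by the top camera. The coarser side-camera outline is about 3° off.
- **Other panel:** I saw no movement. The start and end estimates agree within a few mm.
- **Screwdriver and tray:** both look unmoved in the last top picture. I saw no movement of the other things in earlier pictures but did not measure them.
- **Robot:** it is clear of everything, with contact force near zero.

I did not measure the turning speed of the final drop. I estimated it at about 6 rad/s or less, against the 10 rad/s limit.

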